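# Load the curing box and start it under its guard

## Task

Slide the loaded tray of copper fittings, handle last, into the slot of the white curing box until it is fully home against the back. Then flip the orange guard on top of the box right over until it stays up by itself, let go of it, and press the green start button beneath all the way down. Leave the tray home with its copper pieces still lying in their places, the guard up and the button released, and do not disturb the other things on the bench.

Things in the scene. Friction and masses are not known exactly. Their poses are not given: they have to be found in the camera images.
- unit: White curing box, 200 deep x 150 wide x 90 mm tall, fixed, on the left or right of the bench, yawed up to 0.2 rad. Origin: below the middle of its front face, at bench level; x points straight into the slot, y left when looking in, z up; the front face is the plane x = 0. Guard and button are on its top, centred 40 mm behind the front face.
- mouth (a point): Centre of the slot's mouth at its floor, 4 mm above the bench. Slot: 105 mm wide, 41 mm tall, back stop 127 mm inside. A ramp of the slot's width rises from the bench, 30 mm before the mouth, to the floor; two orange cheeks, 26 mm tall, flare from the slot's width to about 130 mm apart 30 mm before the mouth.
- tray_grip (a point): Centre of the loose tray's grip: an upright wooden fin 44 mm long (tray's x), 12 mm thick (y), top 46 mm above the tray's underside; under it a tongue 28 mm wide, 5 mm thick. This point is 32 mm above the underside, 127.5 mm behind the bed's centre. x points to the nose (enters first), z up. With load 0.35 to 0.5 kg, centre of mass about 110 mm ahead of here; may be lifted (nose sags a little) or slid.
- tray_bed (a point): Centre of the aluminium tray's bed, on its inner floor, 4 mm above the underside; axes as the grip. Bed 125 mm long (x), 100 mm wide, rims 17 mm tall; underside of the nose bevelled. Home, this point is 64.5 mm inside the mouth on the slot's centre line, and the fin's centre 63 mm out in front of the box.
- tsuba_center (a point): Centre of the copper eight-sided sword guard (74 mm across, 6 mm thick) lying flat and loose in the tray's front compartment, about 16 mm ahead of the bed's centre.
- collar0_center (a point): Centre of a loose copper collar, 36 x 19 x 10 mm, in the tray's rear compartment (left).
- collar1_center (a point): Centre of the second loose copper collar, 36 x 19 x 10 mm, in the rear compartment (right).
- guard (a joint): Angle of the orange see-through guard cover over the start button: 0 shut, 1.75 rad fully over. Light hinge, no spring: it falls shut when let go below about 1.0 rad, and beyond about 1.1 rad tips over by itself to 1.75 and stays there.
- guard_hinge (a point): Middle of the guard's hinge line, at (40, 44, 94) mm in the box's frame; the hinge line runs along the box's x axis. The cover is 70 (x) by 82 mm (y), 32 mm tall; its free edge is on the box's -y side and it turns up and over to the box's +y side.
- guard_bar (a point): Centre of the guard's black handle bar: round, 10 mm thick, 62 mm long along the box's x, on a post at each end, 30 mm above the cover. Shut, it lies 64 mm to the -y side of the hinge line and 62 mm above it (156 mm above the bench); it moves on an 89 mm circle about the hinge line and can turn between fingers that close along y.
- start (a joint): Travel of the start button: 0 out, 0.006 m fully down (5 N), springs back when released.
- start_top (a point): Centre of the top of the green button, 32 mm across, pressed straight down; 22 mm above the box's top, under the guard. With the guard up, the nearest part of the guard stands about 40 mm to the button's +y side and rises to about 175 mm above the bench.
- jar: Small amber jar, 40 mm across, 58 mm tall, loose bystander near the bench's middle line; origin under its centre.
- bottle: Clear bottle with red cap, 58 mm across, 135 mm tall, loose bystander on the left; origin under its centre.
- hammer: Hammer 230 mm long lying along x on the right, loose bystander; origin in its middle.
- block: Pale wood block 100 x 70 x 35 mm, loose bystander on the left; origin under its centre.
- tin: Open dark steel tin 170 x 100 x 45 mm, loose bystander on the right; origin under its centre.
- cup: Terracotta cup, 72 mm across, 85 mm tall, loose bystander on the right; origin under its centre.
Things that resemble listed ones, but are neither listed nor needed, are in the scene too. There is more than one size of the part that bears tray_grip; the job needs the larger.

How it is judged (in metres and radians):
On the way, in this order (a step that is already met when the one before it is completed fails the run):
1. the loaded tray is fully home in the slot, its copper pieces in place (x of tray_bed in the frame of unit above 0.0585 m and y of tray_bed in the frame of unit between -0.006 and 0.006 m and z of tray_bed in the frame of unit below 0.013 m and angle between the x axis of tray_bed and the x axis of unit, either way round below 0.06 rad and distance between tsuba_center and tray_bed below 0.033 m and angle between tsuba_center's own z axis and vertical below 0.15 rad and x of collar0_center in the frame of tray_bed between -0.062 and -0.03 m and z of collar0_center in the frame of tray_bed between -0.002 and 0.015 m and x of collar1_center in the frame of tray_bed between -0.062 and -0.03 m and z of collar1_center in the frame of tray_bed between -0.002 and 0.015 m), for 0.3 s.
2. the guard is flipped over and stays up untouched, the tray still home (x of tray_bed in the frame of unit above 0.0585 m and y of tray_bed in the frame of unit between -0.006 and 0.006 m and z of tray_bed in the frame of unit below 0.013 m and angle between the x axis of tray_bed and the x axis of unit, either way round below 0.06 rad and value of joint guard above 1.4 rad and contact force between the fingers and guard below 0.2 N), for 0.3 s.
3. the start button is pressed down, with the guard up and the tray home (x of tray_bed in the frame of unit above 0.0585 m and y of tray_bed in the frame of unit between -0.006 and 0.006 m and z of tray_bed in the frame of unit below 0.013 m and angle between the x axis of tray_bed and the x axis of unit, either way round below 0.06 rad and value of joint guard above 1.4 rad and value of joint start above 0.0045 m), for 0.05 s.
At the end, for the whole second after the job is handed in: Tray at rest on the slot's floor, within 6 mm of its back stop and centre line and 0.06 rad of straight; the copper sword guard flat in the front compartment, both collars in the rear one; the cover over past 1.4 rad; the button out again (less than 1.5 mm down) (all of step 1 and value of joint guard above 1.4 rad and value of joint start below 0.0015 m and linear speed of each of tray, tsuba below 0.02 m/s); the robot touches nothing.
It fails at once if a bystander (jar, bottle, hammer, block, tin or cup) is moved by more than 30 mm (distance of any of jar, bottle, hammer, block, tin, cup from where it was at the start of the episode above 0.03 m).
It fails at once if the start button is pressed while the tray is not in the slot (value of joint start above 0.0045 m and x of tray_bed in the frame of unit below 0.05 m).
It also fails if it takes over 69 s, if anything falls off the work surface, if the arm or the gripper's body presses on something with over 40 N, if the wrist force passes 120 N, or if a joint passes its speed limit or range.

## Robot

A 6-joint arm with a two-finger parallel gripper is mounted at the origin on the work surface. World frame = base frame: x ahead of the robot, y to its left, z up, the work surface at z = 0. Lengths are in mm, angles in rad, forces in N, time in s.
With the tool pointing down it reaches from about 350 to 875 mm from the base axis. Payload 4.2 kg.
Tool frame: the origin (TCP) lies midway between the tips of the shut fingers; the grasp point (between the pads) lies 19 mm behind it (ctrl.hold_point_z is the distance from the TCP to the grasp point, in mm); z points along the fingers, y is the line along which they close (so a half turn about z gives the same grasp; the last joint's range is limited). The gripper opens to 87 mm and grips with 3 to 60 N. Pads are 19 mm wide; open, the fingers measure 117 mm over their backs; the gripper's body (75 mm by 190 mm) begins 51 mm behind the grasp point.
Start: joints at [1.466, 0.385, 0.008, 0, -1.194, -0.259], TCP at [222.36, 584.085, 222.55] pointing down, gripper open.
Joint ranges: [-3.14, 3.14], [-1.21, 2.06], [-1.07, 1.41], [-3.16, 2.05], [-2.99, -0.16], [-3.1, 3.1]. Speed limits (rad/s): [2.79, 2.79, 3.14, 3.14, 3.14, 3.14].

## Interface

Orientations are given as a unit quaternion [w, x, y, z].
In Python, from plant import ctrl, cams, sign_off gives the robot as it stands.
- The arm moves only by the shell command python3 -m handwheel 'ROWS' [OPENING]. ROWS is JSON, a list of rows, each a list of 2 entries, a list of its own where there are three numbers: the shift along the tool's x, y, z in cm, then the turn about the tool's z in degrees. In form: [[[x, y, z], twist], ...]. A call has 1 to 20 rows; each row is the pose to reach, as a shift and turn from the pose commanded when the call began, along the tool's axes at that moment; what a row does not reach only later rows make up. A row lasts 1/8 s, in which the tool goes at most 62.5 mm and 10.7 degrees, less where a joint would pass 70% of its speed; a pose out of reach is approached as far as the arm can. A call with a gripper value outside its range is refused whole. OPENING is the gripper command: -1 is shut, 1 is fully open, values between are in proportion, set as the call begins (- or left out, the last holds). The fingers move at their own pace and stop on an object; the grip force is fixed at half the most. Time passes only in rows, so rows that repeat a pose let the fingers close. It gives the time, the measured TCP pose, the force, the opening and the grip force at its end, in the units of the state.
- ctrl.get_state(): the state, without advancing time (a new reading comes with each control period).
- cams.grab_frame(name): name is "side" or "top"; returns a dict with "pixels" (480x640x3 uint8, red, green, blue), "z_map" (480x640 float32, mm along the optical axis (not along the pixel's ray), 0 where there is no reading), "fx", "fy", "cx", "cy" (pixels), "k1" (the pictures are not rectified: a ray, as slopes to the right and down, at radius r is drawn at 1 + k1 r^2 times it, then the intrinsics apply), "rvec" (rotation vector, rad) and "tvec" (3), from world to camera coordinates, as OpenCV has them. Camera axes: x right, y down, z forward; pixel columns grow to the right and rows downward; lengths in mm; the calibration is good to about 2 mm. A picture is of the moment at which its call begins.
- sign_off(): hands the job in; it is judged then, once.
The state is a dict: "clock": time; "q": joint angles; "qvel": joint speeds; "joint_torque": joint torques, N m; "eef_pos": TCP position; "tool_rot": TCP orientation; "force": force on the tool from outside, world axes, zero at the start; "wrist_torque": the same for the moment, N m; "finger_gap": finger opening in mm; "finger_force": force on a finger pad.
Only numpy, scipy, OpenCV 4.12 (cv2) and the standard library are available. Lean on these libraries where they do the work, as an engineer would, in place of code of your own. Each camera call takes 0.05 s, during which the arm holds its last target. There are 200 camera calls.

## Working session

There is one attempt and no reset: what is moved stays moved. The work goes in short steps, Python scripts to look and compute and a shell command to move; the robot and the scene stay as the last step left them, time stands still between calls to the robot, and variables do not carry over. Pictures are saved under pics/ and viewed, at most 10 in all, crops included, and the job is handed in when it is done.

```bash
mkdir -p pics; ls; cat > h.py <<'E'
import numpy as np,cv2
from plant import ctrl,cams
def grab(n,save=None):
    f=cams.grab_frame(n)
    if save: cv2.imwrite(save,f['pixels'][:,:,::-1])
    np.savez(''+n+'.npz',**f)
    return f
def load(n): return dict(np.load(''+n+'.npz'))
def rays(f,px):
    K=np.array([[f['fx'],0,f['cx']],[0,f['fy'],f['cy']],[0,0,1]],float)
    p=cv2.undistortPoints(np.array(px,float).reshape(-1,1,2),K,np.array([float(f['k1']),0,0,0])).reshape(-1,2)
    # k1 model: distorted = undist*(1+k1 r^2), same as OpenCV
    R=cv2.Rodrigues(np.array(f['rvec'],float))[0]; t=np.array(f['tvec'],float).ravel()
    return np.c_[p,np.ones(len(p))]@R, -R.T@t
def at_z(f,px,z):
    d,c=rays(f,px); s=(z-c[2])/d[:,2]; return c+d*s[:,None]
def depth(f,px):
    d,c=rays(f,px); q=np.array(px).round().astype(int)
    return c+d*f['z_map'][q[:,1],q[:,0]][:,None]
def cloud(f):
    v,u=np.mgrid[0:480,0:640]; px=np.c_[u.ravel(),v.ravel()]
    return depth(f,px).reshape(480,640,3)
E
python3 - <<'E'
from h import *
for n in('top','side'):
    f=grab(n,f'pics/{n}0.png'); d,c=rays(f,[[320,240]]); print(n,c,d,f['k1'],f['fx'])
print(ctrl.get_state())
E
```

```text
pics
top [ 212.38694148  -32.12406411 1745.38435514] [[ 0.20615054  0.00198168 -0.97879932]] 0.03247533728199425 608.8049124278974
side [ 337.71785559 -872.00115587 1064.53100101] [[ 0.166352    0.64962233 -0.74195632]] 0.022766769381689877 529.0254401579733
{'clock': 0.1, 'q': array([ 1.46559819e+00,  3.85466842e-01,  6.81123718e-03, -4.33277789e-04,
       -1.19398653e+00, -2.58634181e-01]), 'qvel': array([-5.21331790e-06,  1.66555236e-04,  2.85046159e-03,  1.19768317e-03,
        1.87839909e-03, -4.51229266e-04]), 'joint_torque': array([-6.79792905e-06, -3.91687453e+01,  1.87936467e+01,  4.23195407e+00,
        1.34804953e-02, -7.12769338e-05]), 'eef_pos': array([222.18769323, 583.62297207, 221.59605039]), 'tool_rot': array([ 9.35622122e-04,  9.83483941e-01, -1.80992946e-01, -1.30040364e-04]), 'force': array([0.84501393, 0.59507654, 0.61724897]), 'wrist_torque': array([-0.01064298,  0.03050741,  0.01673587]), 'finger_force': 0.0, 'finger_gap': 86.81768607588413}
```

View pics/top0.png

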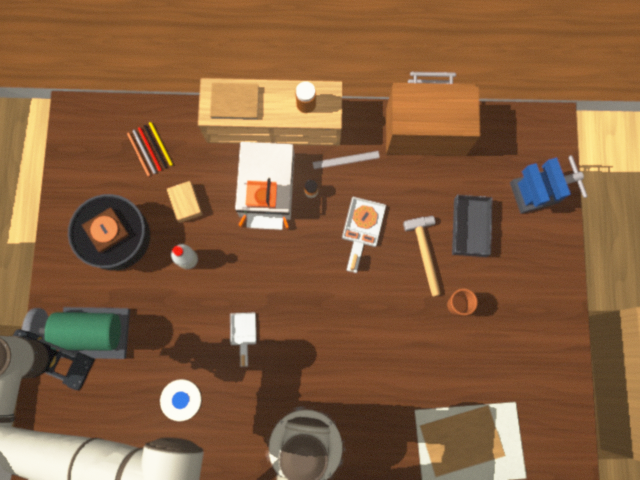

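View pics/side0.png

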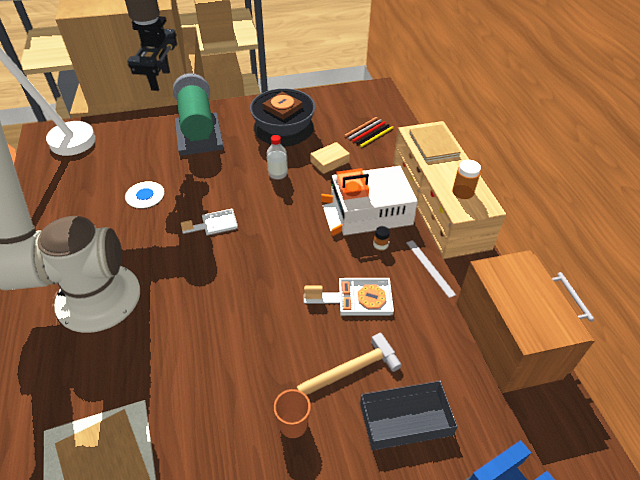

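The top view shows the unit at about (265,180), the loaded tray at (363,225) with its fin at (355,258), and the jar at (311,188). The small empty tray at (243,335) is a decoy. I'll enlarge the tray and unit area next.

```bash
python3 - <<'E'
from h import *
im=cv2.imread('pics/top0.png')[135:285,225:400]
cv2.imwrite('pics/crop1.png',cv2.resize(im,None,fx=4,fy=4,interpolation=cv2.INTER_CUBIC))
im=cv2.imread('pics/side0.png')[155:330,290:430]
cv2.imwrite('pics/crop2.png',cv2.resize(im,None,fx=3.4,fy=3.4,interpolation=cv2.INTER_CUBIC))
E
```

```text
(no output)
```

View pics/crop1.png

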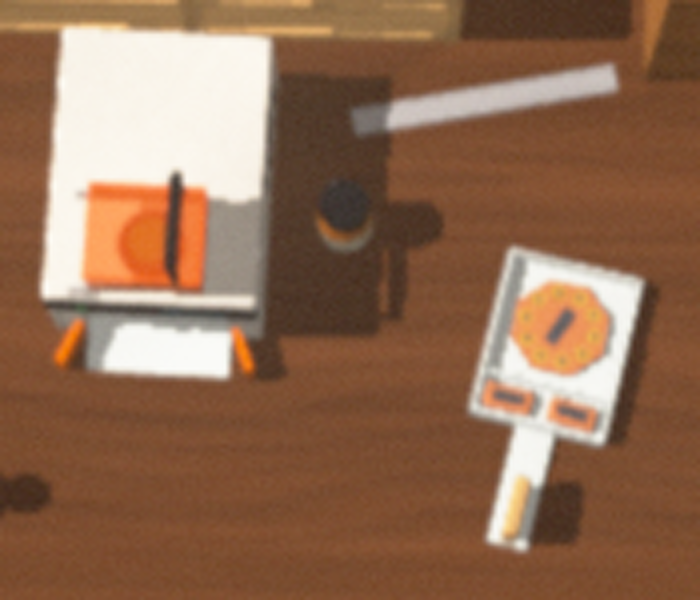

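View pics/crop2.png

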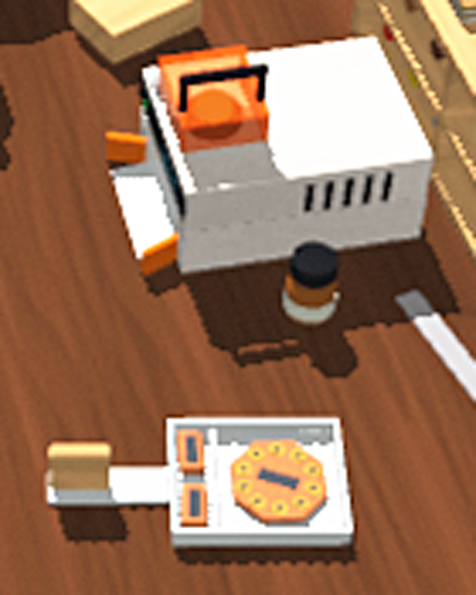

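The crops show the box-top corners at (62,30), (272,38), (42,299) and (262,312) in crop1. The tray corners are (512,246), (645,280), (607,445) and (470,412), and the fin runs from (523,478) to (510,540).

```bash
python3 - <<'E'
from h import *
f=load('top')
P=lambda l:[((u+.5)/4-.5+225,(v+.5)/4-.5+135) for u,v in l]
top=at_z(f,P([(62,30),(272,38),(42,299),(262,312)]),90); print('boxtop BL BR FL FR\n',top.round(1))
ramp=at_z(f,P([(102,372),(230,378)]),0);print('ramp front',ramp.round(1))
bar=at_z(f,P([(177,175),(171,280)]),158);print('bar',bar.round(1))
tr=at_z(f,P([(512,246),(645,280),(607,445),(470,412)]),17);print('tray FL FR BR BL',tr.round(1),tr.mean(0), [np.linalg.norm(tr[i]-tr[i-1]) for i in range(4)])
fin=at_z(f,P([(523,478),(510,538)]),46);print('fin',fin.round(1))
print('jar',at_z(f,P([(345,200)]),58))
for n in('top','side'):
    f=load(n);C=cloud(f);m=(np.abs(C[...,2]-90)<4)&(f['z_map']>0)&(C[...,0]>440)&(C[...,0]<760)&(np.abs(C[...,1]-150)<160)
    w=f['pixels'].astype(int); m&=(w.min(2)>110)
    p=C[m][:,:2].astype(np.float32); print(n,len(p),C[m][:,2].mean()); r=cv2.minAreaRect(p);print(r,cv2.boxPoints(r).round(1).tolist())
    m=(C[...,2]>35)&(C[...,2]<60)&(C[...,0]>400)&(C[...,0]<640)&(C[...,1]>-130)&(C[...,1]<20)
    p=C[m];print('fin pts',len(p),p.min(0) if len(p) else 0,p.max(0) if len(p) else 0, cv2.minAreaRect(p[:,:2].astype(np.float32)))
    m=(C[...,2]>12)&(C[...,2]<24)&(C[...,0]>400)&(C[...,0]<680)&(C[...,1]>-150)&(C[...,1]<20)
    p=C[m];print('rim',len(p),cv2.minAreaRect(p[:,:2].astype(np.float32)))
    m=(C[...,2]>140)&(C[...,2]<175)&(C[...,0]>440)&(C[...,0]<700)&(np.abs(C[...,1]-130)<90)&(w.max(2)<90)
    p=C[m];print('bar',len(p),p.mean(0),cv2.minAreaRect(p[:,:2].astype(np.float32)))
E
```

```text
boxtop BL BR FL FR
 [[841.4 205.5  90. ]
 [839.1  55.5  90. ]
 [643.2 210.6  90. ]
 [637.4  56.5  90. ]]
ramp front [[612.5 177.3   0. ]
 [610.1  83.3   0. ]]
bar [[714.3 113.4 158. ]
 [640.7 114.7 158. ]]
tray FL FR BR BL [[ 710.3 -121.7   17. ]
 [ 686.7 -219.5   17. ]
 [ 562.7 -192.3   17. ]
 [ 584.9  -92.7   17. ]] [ 636.14279832 -156.53884087   17.        ] [np.float64(128.73555127621194), np.float64(100.6529050615773), np.float64(126.99326029379091), np.float64(102.02011674585643)]
fin [[ 531.6 -130.    46. ]
 [ 488.2 -121.3   46. ]]
jar [[730.02714743   1.08349431  58.        ]]
top 852 89.76171351622544
((701.7318725585938, 133.88446044921875), (150.36619567871094, 118.81692504882812), 88.82726287841797) [[640.7999877929688, 59.900001525878906], [759.5999755859375, 57.5], [762.7000122070312, 207.8000030517578], [643.9000244140625, 210.3000030517578]]
fin pts 54 [ 492.02741541 -129.41789352   35.68652788] [ 535.14383823 -117.88113527   51.83802905] ((512.8375244140625, -125.7420425415039), (10.965296745300293, 43.81726837158203), 77.90275573730469)
rim 173 ((546.3660888671875, 
[... 257 characters left out ...]
700.5347900390625, 133.42662048339844), (153.2636260986328, 118.92033386230469), 89.92079162597656) [[641.0, 56.900001525878906], [759.9000244140625, 56.70000076293945], [760.0999755859375, 210.0], [641.2000122070312, 210.10000610351562]]
fin pts 79 [ 491.0463237  -129.89088964   35.07523454] [ 532.75347154 -114.49567572   49.75089161] ((511.95343017578125, -124.9900894165039), (12.921860694885254, 40.88053512573242), 76.55271911621094)
rim 327 ((585.43359375, -119.56293487548828), (188.64869689941406, 60.086002349853516), 0.003079432062804699)
bar 58 [671.02465882 113.87114913 157.71838911] ((674.3294677734375, 113.80756378173828), (11.046577453613281, 50.845340728759766), 86.5649185180664)
```

```bash
cat > to.py <<'E'
import sys,numpy as np
from scipy.spatial.transform import Rotation as R
from plant import ctrl
def to(x,y,z,yaw=None):
    s=ctrl.get_state(); q=s['tool_rot']; r=R.from_quat([q[1],q[2],q[3],q[0]])
    m=r.as_matrix(); cy=np.arctan2(m[1,0],m[0,0])
    d=(np.array([x,y,z])-s['eef_pos'])/10
    tw=0 if yaw is None else -np.degrees((yaw-cy+np.pi/2)%np.pi-np.pi/2)
    print('from',s['eef_pos'].round(1),'yaw',round(cy,3),'shift cm',(m.T@d).round(2),'twist',round(tw,1),'t',round(s['clock'],2),'F',s['force'].round(1),'gap',round(s['finger_gap'],1))
if __name__=='__main__': to(*map(float,sys.argv[1:]))
E
python3 to.py 511.5 -125.5 150 -0.23
```

```text
from [222.2 583.6 221.6] yaw -0.364 shift cm [52.28 55.95  7.27] twist -7.7 t 0.1 F [0.8 0.6 0.6] gap 86.8
```

```bash
python3 -m handwheel '[[[10,11,0],-1],[[20,22,0],-2],[[30,33,1],-4],[[40,44,2],-6],[[47,51,4],-7.7],[[52.3,56,7.3],-7.7],[[52.3,56,7.3],-7.7],[[52.3,56,7.3],-7.7],[[52.3,56,7.3],-7.7],[[52.3,56,7.3],-7.7],[[52.3,56,7.3],-7.7],[[52.3,56,7.3],-7.7],[[52.3,56,7.3],-7.7],[[52.3,56,7.3],-7.7],[[52.3,56,7.3],-7.7],[[52.3,56,7.3],-7.7]]' 0.2; python3 to.py 511.5 -125.5 13 -0.23
```

```text
clock: 2.1
eef_pos: [511.7, -124.4, 149.9]
tool_rot: [-0.0, 0.994, -0.114, 0.0]
force: [-0.1, 0.1, 0.1]
finger_gap: 52.0
finger_force: 0.0
from [ 511.7 -124.4  149.9] yaw -0.228 shift cm [ 0.    0.12 13.69] twist 0.1 t 2.1 F [-0.1  0.1  0.1] gap 52.0
```

```bash
python3 -m handwheel '[[[0,0.1,4],0],[[0,0.1,8],0],[[0,0.1,11],0],[[0,0.1,12.8],0],[[0,0.1,13.7],0],[[0,0.1,13.7],0],[[0,0.1,13.7],0]]' 0.2; python3 -m handwheel '[[[0,0,0],0],[[0,0,0],0],[[0,0,0],0],[[0,0,0],0],[[0,0,0],0],[[0,0,0],0]]' -1;  python3 to.py 511.5 -125.5 13 -0.23; python3 - <<'E'
from h import *
f=grab('top');g=grab('side')
a=cv2.resize(f['pixels'][180:300,310:410],None,fx=4,fy=4,interpolation=cv2.INTER_CUBIC)
b=cv2.resize(g['pixels'][250:370,290:390],None,fx=4,fy=4,interpolation=cv2.INTER_CUBIC)
cv2.imwrite('pics/g1.png',np.hstack([a,b])[...,::-1])
E
```

```text
clock: 2.98
eef_pos: [512.4, -126.1, 13.5]
tool_rot: [-0.0, 0.993, -0.114, 0.001]
force: [0.2, -0.1, 0.1]
finger_gap: 52.2
finger_force: 0.0
clock: 3.72
eef_pos: [511.7, -126.2, 12.6]
tool_rot: [0.0, 0.993, -0.114, 0.0]
force: [-0.0, 0.1, 1.2]
finger_gap: 11.2
finger_force: 30.0
from [ 511.7 -126.2   12.6] yaw -0.229 shift cm [-0.04 -0.07 -0.04] twist 0.1 t 3.73 F [-0.   0.1  1.2] gap 11.2
```

View pics/g1.png

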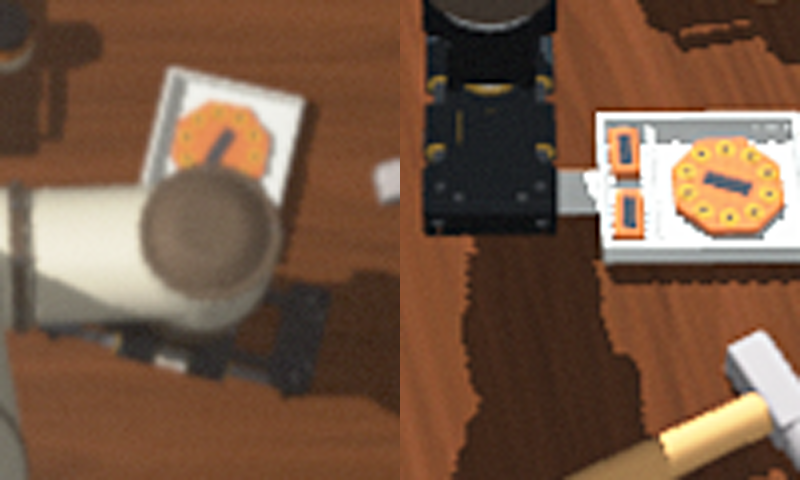

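Grasp holds, with the tray square in the fingers and the copper in place. Next I'll slide it back, left and around until it lines up with the slot.

```bash
for p in "440 -110 13.6 -0.229" "420 0 13.6 -0.12" "406.5 137.9 13.6 -0.018"; do python3 to.py $p; done
```

```text
from [ 511.7 -126.3   12.6] yaw -0.229 shift cm [-7.35  0.04 -0.1 ] twist 0.0 t 3.83 F [0.  0.8 1. ] gap 11.9
from [ 511.7 -126.3   12.6] yaw -0.229 shift cm [-11.8  -10.22  -0.1 ] twist -6.2 t 3.83 F [0.  0.8 1. ] gap 11.9
from [ 511.7 -126.3   12.6] yaw -0.229 shift cm [-16.24 -23.34  -0.1 ] twist -12.1 t 3.83 F [0.  0.8 1. ] gap 11.9
```

```bash
python3 -m handwheel '[[[-0.5,0,-0.1],0],[[-1.5,0,-0.1],0],[[-3,0,-0.1],0],[[-4.5,0,-0.1],0],[[-6,0,-0.1],0],[[-7.4,-0.5,-0.1],0],[[-8.3,-1.9,-0.1],-1],[[-9.2,-3.5,-0.1],-2],[[-10.1,-5.5,-0.1],-3.3],[[-11,-7.5,-0.1],-4.6],[[-11.8,-10,-0.1],-6],[[-12.5,-12,-0.1],-7],[[-13.2,-14,-0.1],-8],[[-13.9,-16,-0.1],-9],[[-14.6,-18,-0.1],-10],[[-15.3,-20,-0.1],-11],[[-15.8,-21.8,-0.1],-11.7],[[-16.1,-22.9,-0.1],-12.1],[[-16.2,-23.3,-0.1],-12.1],[[-16.2,-23.3,-0.1],-12.1]]'; python3 to.py 406.5 137.9 13.6 -0.018; python3 - <<'E'
from h import *
f=grab('top');g=grab('side')
a=cv2.resize(f['pixels'][180:300,215:315],None,fx=4,fy=4,interpolation=cv2.INTER_CUBIC)
b=cv2.resize(g['pixels'][150:270,240:340],None,fx=4,fy=4,interpolation=cv2.INTER_CUBIC)
cv2.imwrite('pics/g2.png',np.hstack([a,b])[...,::-1])
E
```

```text
clock: 6.32
eef_pos: [406.6, 137.3, 13.5]
tool_rot: [0.0, 1.0, -0.009, -0.0]
force: [-1.4, 0.1, -3.2]
finger_gap: 12.1
finger_force: 30.0
from [406.6 137.3  13.5] yaw -0.018 shift cm [-0.01 -0.06 -0.01] twist 0.0 t 6.33 F [-1.4  0.1 -3.2] gap 12.1
```

View pics/g2.png

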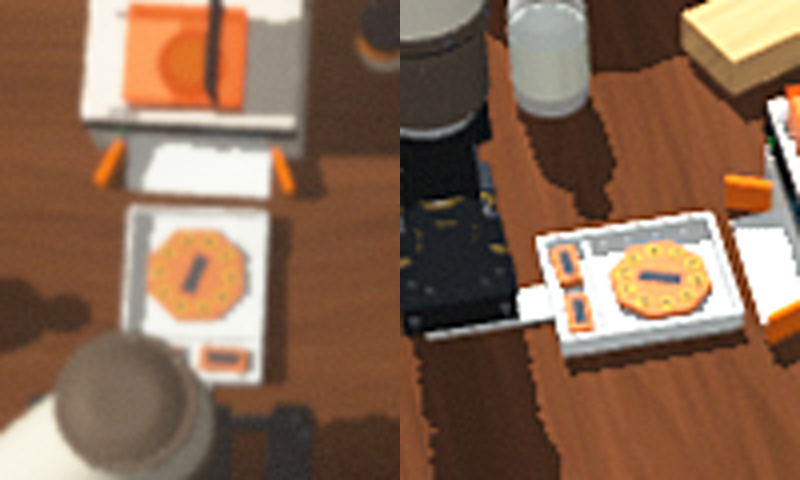

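The tray sits in front of the ramp with its copper in place. The tray nose corners are at (128,205) and (270,211), the ramp front ends at (128,192) and (272,197), and the cheek tips at (102,187) and (288,193). I'll compare the centre lines.

```bash
python3 - <<'E'
from h import *
f=load('top')
P=lambda l:[((u+.5)/4-.5+215,(v+.5)/4-.5+180) for u,v in l]
for n,l,z in(('nose',[(128,205),(270,211)],17),('ramp',[(128,192),(272,197)],0),('cheek',[(102,187),(288,193)],26),('rightrim f,b',[(270,211),(262,384)],17),('leftrim f,b',[(128,205),(121,333)],17),('boxtopfront',[(83,120),(296,131)],90)):
    p=at_z(f,P(l),z);print(n,p.round(1).tolist(),p.mean(0).round(1),'yaw',np.arctan2(-(p[0]-p[1])[0],(p[0]-p[1])[1]).round(3))
E
```

```text
nose [[598.7, 185.0, 17.0], [596.6, 81.9, 17.0]] [597.6 133.4  17. ] yaw -0.021
ramp [[612.3, 187.6, 0.0], [610.9, 81.9, 0.0]] [611.6 134.7   0. ] yaw -0.013
cheek [[609.6, 203.2, 26.0], [608.2, 68.7, 26.0]] [608.9 136.   26. ] yaw -0.01
rightrim f,b [[596.6, 81.9, 17.0], [469.5, 83.4, 17.0]] [533.1  82.6  17. ] yaw -1.583
leftrim f,b [[598.7, 185.0, 17.0], [504.4, 185.9, 17.0]] [551.5 185.4  17. ] yaw -1.58
boxtopfront [[642.5, 209.9, 90.0], [638.1, 60.8, 90.0]] [640.3 135.3  90. ] yaw -0.03
```

```bash
python3 -m handwheel '[[[0.5,-0.1,0],0],[[1.5,-0.1,-0.1],0],[[2.5,-0.1,-0.25],0],[[3.5,-0.1,-0.4],0],[[4.5,-0.1,-0.45],0],[[5.5,-0.1,-0.45],0],[[6.5,-0.1,-0.45],0],[[7.5,-0.1,-0.4],0],[[7.5,-0.1,-0.4],0]]'; python3 to.py 578.5 136 17 -0.018
```

```text
clock: 7.55
eef_pos: [483.7, 137.6, 17.8]
tool_rot: [-0.001, 1.0, -0.009, 0.001]
force: [1.7, 0.6, -2.2]
finger_gap: 11.7
finger_force: 30.0
from [483.7 137.6  17.8] yaw -0.018 shift cm [ 9.49 -0.02  0.1 ] twist -0.0 t 7.55 F [ 1.7  0.6 -2.2] gap 11.7
```

```bash
python3 -m handwheel '[[[1,0,0],0],[[2,0,0],0],[[3,0,0],0],[[4,0,0],0],[[5,0,0],0],[[6,0,0],0],[[7,0,0.05],0],[[8,0,0.05],0],[[8.6,0,0.05],0],[[9.1,0,0.1],0],[[9.3,0,0.1],0],[[9.5,0,0.1],0]]'; python3 to.py 578.5 136 17 -0.018
```

```text
clock: 9.05
eef_pos: [576.7, 135.3, 16.6]
tool_rot: [0.0, 1.0, -0.009, -0.0]
force: [-2.8, 0.2, 1.1]
finger_gap: 11.9
finger_force: 30.0
from [576.7 135.3  16.6] yaw -0.018 shift cm [ 0.18 -0.08 -0.04] twist -0.0 t 9.05 F [-2.8  0.2  1.1] gap 11.9
```

```bash
python3 -m handwheel '[[[0.1,0,0],0],[[0.25,0,0],0],[[0.4,0,0],0],[[0.4,0,0],0]]'; python3 to.py 578.5 136 17 -0.018
```

```text
clock: 9.55
eef_pos: [578.5, 135.1, 16.6]
tool_rot: [0.001, 1.0, -0.009, -0.002]
force: [-8.3, 1.9, 6.6]
finger_gap: 11.8
finger_force: 30.0
from [578.5 135.1  16.6] yaw -0.019 shift cm [-0.01 -0.09 -0.04] twist -0.0 t 9.55 F [-8.3  1.9  6.6] gap 11.8
```

```bash
python3 -m handwheel '[[[0,0,0],0],[[0,0,0],0],[[0,0,0],0],[[0,0,0],0]]' -0.3; python3 -m handwheel '[[[-0.2,0,-1],0],[[-0.3,0,-4],0],[[-0.3,0,-8],0],[[-0.5,0,-14],0],[[-0.5,0,-20],0],[[-2,0,-22],0],[[-2,0,-22],0],[[-2,0,-22],0]]'; python3 - <<'E'
from h import *
f=grab('top');g=grab('side')
a=cv2.resize(f['pixels'][140:260,215:315],None,fx=4,fy=4,interpolation=cv2.INTER_CUBIC)
b=cv2.resize(g['pixels'][150:270,300:400],None,fx=4,fy=4,interpolation=cv2.INTER_CUBIC)
cv2.imwrite('pics/g3.png',np.hstack([a,b])[...,::-1])
for f in(f,g):
    C=cloud(f);w=f['pixels'].astype(int)
    m=(C[...,2]>35)&(C[...,2]<60)&(C[...,0]>500)&(C[...,0]<630)&(np.abs(C[...,1]-135)<40)&(w[...,0]-w[...,2]>40)
    p=C[m]
    if len(p):print('fin',len(p),p.min(0),p.max(0),cv2.minAreaRect(p[:,:2].astype(np.float32)))
    m=(C[...,2]>142)&(C[...,2]<175)&(C[...,0]>620)&(C[...,0]<720)&(np.abs(C[...,1]-120)<50)&(w.max(2)<80)
    p=C[m];print('bar',len(p),p.mean(0),cv2.minAreaRect(p[:,:2].astype(np.float32)))
E
```

```text
clock: 10.05
eef_pos: [581.1, 135.2, 16.5]
tool_rot: [-0.0, 1.0, -0.009, 0.0]
force: [-0.0, -0.7, -0.3]
finger_gap: 29.7
finger_force: 0.0
clock: 11.05
eef_pos: [560.3, 135.4, 235.4]
tool_rot: [0.0, 1.0, -0.009, -0.001]
force: [0.6, 0.2, -0.5]
finger_gap: 30.5
finger_force: 0.0
fin 35 [557.75577642 128.23695253  37.0587334 ] [578.38645153 140.16411643  57.5656182 ] ((568.0106811523438, 134.24090576171875), (11.939483642578125, 20.566659927368164), 89.07501983642578)
bar 33 [677.61363968 114.82745366 159.65034652] ((679.7922973632812, 114.37309265136719), (4.236496448516846, 62.8790283203125), 89.20133209228516)
fin 108 [557.69925981 127.49795826  35.01784237] [600.11955552 145.63347606  58.75406608] ((578.9713745117188, 136.74124145507812), (17.62993621826172, 42.35661697387695), 87.76799011230469)
bar 80 [680.75595073 113.41811587 157.35771933] ((682.0333862304688, 113.31639099121094), (10.525060653686523, 66.7810287475586), 86.68074798583984)
```

View pics/g3.png

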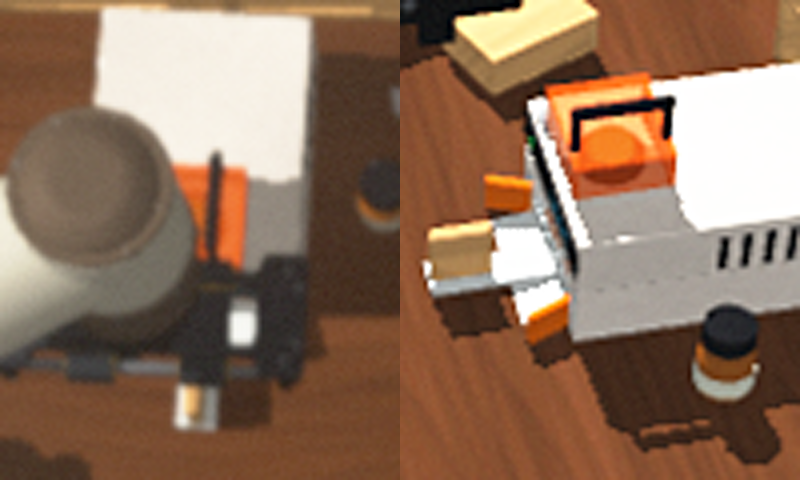

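The fin centre measures about x=579, which is 63 mm out from the face, so the tray is home. The bar is at about (681.5, 114, 156). Next I'll position above it.

```bash
python3 to.py 681.5 113.8 185 -0.018;  python3 to.py 681.5 113.8 137.5 -0.018
```

```text
from [560.4 135.3 234.7] yaw -0.018 shift cm [12.16  1.92  4.93] twist -0.0 t 11.15 F [-0.6 -0.6  0.3] gap 30.5
from [560.4 135.3 234.7] yaw -0.018 shift cm [12.18  1.91  9.68] twist -0.0 t 11.15 F [-0.6 -0.6  0.3] gap 30.5
```

```bash
python3 -m handwheel '[[[4,0.6,1],0],[[8,1.3,2],0],[[12,1.9,4],0],[[12.2,1.9,5],0],[[12.2,1.9,5],0],[[12.2,1.9,7],0],[[12.2,1.9,9],0],[[12.2,1.9,9.7],0],[[12.2,1.9,9.7],0],[[12.2,1.9,9.7],0]]'; python3 -m handwheel '[[[0,0,0],0],[[0,0,0],0],[[0,0,0],0],[[0,0,0],0]]' -1;  python3 to.py 681.5 113.8 137.5 -0.018
```

```text
clock: 12.4
eef_pos: [683.0, 114.7, 141.0]
tool_rot: [-0.0, 1.0, -0.009, 0.001]
force: [-0.0, -0.5, 0.3]
finger_gap: 30.6
finger_force: 0.0
clock: 12.9
eef_pos: [682.7, 115.3, 139.8]
tool_rot: [-0.001, 1.0, -0.009, 0.0]
force: [-1.0, 4.5, 0.9]
finger_gap: 8.8
finger_force: 30.0
from [682.7 115.3 139.8] yaw -0.018 shift cm [-0.12  0.15  0.23] twist -0.0 t 12.9 F [-1.   4.5  0.9] gap 8.8
```

```bash
python3 -m handwheel '[[[0,-0.7,-0.6],0],[[0,-1.4,-1.15],0],[[0,-2.1,-1.6],0],[[0,-2.9,-2.0],0],[[0,-3.75,-2.3],0],[[0,-4.6,-2.5],0],[[0,-5.5,-2.65],0],[[0,-6.4,-2.7],0],[[0,-7.3,-2.65],0],[[0,-8.2,-2.5],0],[[0,-9.0,-2.3],0],[[0,-9.9,-2.0],0],[[0,-10.7,-1.6],0],[[0,-11.4,-1.15],0],[[0,-12.1,-0.6],0],[[0,-12.5,-0.3],0],[[0,-12.5,-0.3],0]]'; python3 - <<'E'
from h import *
f=grab('side')
cv2.imwrite('pics/g4.png',cv2.resize(f['pixels'][120:270,290:430],None,fx=4,fy=4,interpolation=cv2.INTER_CUBIC)[...,::-1])
E
```

```text
clock: 15.02
eef_pos: [685.7, 240.4, 141.3]
tool_rot: [-0.0, 1.0, -0.009, 0.001]
force: [6.5, -1.4, 1.3]
finger_gap: 9.0
finger_force: 30.0
```

View pics/g4.png

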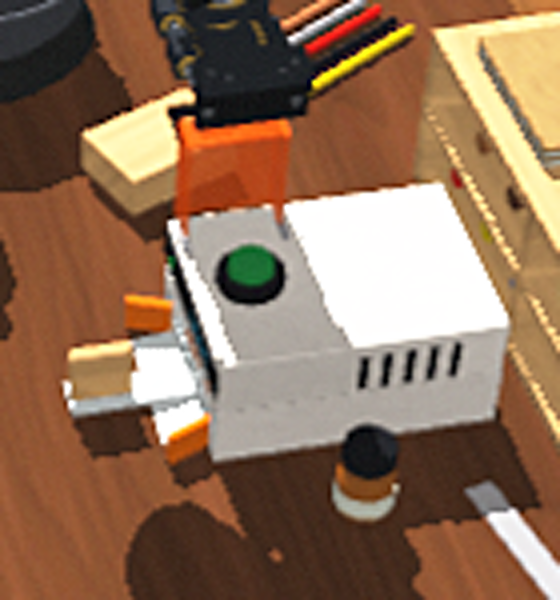

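The guard stands upright with its bar in the fingers, and the green button is exposed at about (250,268). I'll release with a small opening, ease along and rise.

```bash
python3 -m handwheel '[[[0,0,0],0],[[0,0,0],0],[[0,0,0],0],[[0,-0.5,0.3],0],[[0,-1,0.5],0],[[0,-1,0.5],0],[[0,-1,0],0],[[0,-1,-1.5],0],[[0,-1,-3],0],[[0,-1,-5],0],[[0,-1,-8],0],[[0,-1,-8],0],[[0,-1,-8],0]]' -0.5; python3 - <<'E'
from h import *
f=grab('side');C=cloud(f);w=f['pixels'].astype(int)
cv2.imwrite('pics/g5.png',cv2.resize(f['pixels'][120:270,290:430],None,fx=4,fy=4,interpolation=cv2.INTER_CUBIC)[...,::-1])
g=grab('top')
for f in(f,g):
    C=cloud(f);w=f['pixels'].astype(int)
    m=(C[...,2]>100)&(C[...,2]<120)&(C[...,0]>640)&(C[...,0]<730)&(np.abs(C[...,1]-133)<40)&(w[...,1]-w[...,0]>25)
    p=C[m];print('btn',len(p),p.mean(0) if len(p) else 0, (p.min(0)+p.max(0))/2 if len(p) else 0)
from to import to
to(681,132.8,170,-0.018)
E
```

```text
clock: 16.7
eef_pos: [684.7, 249.3, 222.9]
tool_rot: [-0.0, 1.0, -0.009, -0.0]
force: [-0.0, -0.1, -0.6]
finger_gap: 21.9
finger_force: 0.0
btn 105 [682.31996019 132.70153985 110.12768854] [684.19963969 135.46412986 108.91111608]
btn 92 [681.38857637 134.69848483 111.18553406] [681.74526659 135.08325509 110.04886116]
from [684.4 249.1 221.5] yaw -0.018 shift cm [-0.12 11.63  5.16] twist -0.0 t 16.8 F [0.1 0.2 0.1] gap 21.7
```

View pics/g5.png

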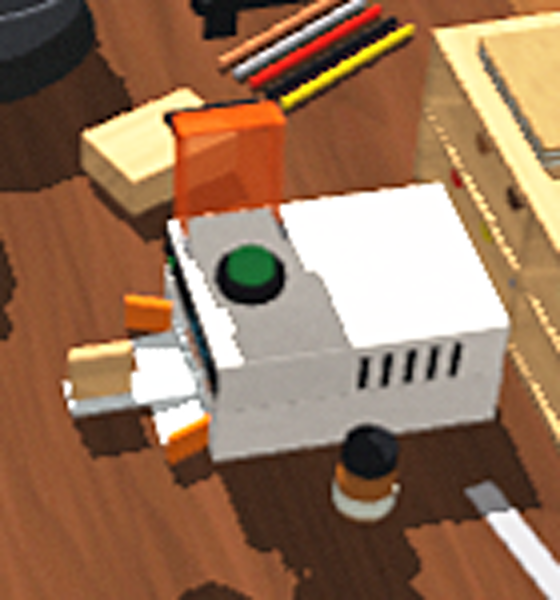

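The guard is fully over and clear of the fingers, and the tray is home. I'll turn the tool 90° so the narrow side of the body faces the guard, then press with shut fingers slightly to the -y side.

```bash
python3 -c "
from plant import ctrl;print(ctrl.get_state()['q'])"; python3 to.py 682 128.5 150; python3 -m handwheel '[[[0,2,0],10],[[0,4,0],20],[[-0.2,6,0],30],[[-0.2,8,0],40],[[-0.2,10,0],50],[[-0.2,12,0],60],[[-0.2,12.1,0],70],[[-0.2,12.1,0],80],[[-0.2,12.1,0],90],[[-0.2,12.1,0],90],[[-0.2,12.1,0],90]]' -1; python3 to.py 682 128 125 1.553;python3 -c "
from plant import ctrl;print(ctrl.get_state()['q'])"
```

```text
[ 5.70068288e-01  5.67660736e-01  3.06700439e-01 -4.45910483e-04
 -1.31176365e+00  9.82430963e-01]
from [684.4 249.1 221.5] yaw -0.018 shift cm [-1.000e-02  1.206e+01  7.160e+00] twist 0 t 16.8 F [0.1 0.2 0.1] gap 21.7
clock: 18.18
eef_pos: [680.6, 128.4, 222.0]
tool_rot: [-0.0, -0.702, 0.713, 0.0]
force: [-0.1, -0.7, 0.3]
finger_gap: 0.3
finger_force: 0.0
from [680.6 128.4 222. ] yaw -1.587 shift cm [ 0.03 -0.15  9.7 ] twist 0.1 t 18.18 F [-0.1 -0.7  0.3] gap 0.3
[ 4.19244191e-01  5.02474381e-01  1.96073840e-01 -4.95887090e-05
 -1.26541309e+00 -4.34956763e-01]
```

```bash
python3 -m handwheel '[[[0,-0.1,4],0],[[0,-0.1,8],0],[[0,-0.1,10],0],[[0,-0.1,10.8],0],[[0,-0.1,11.2],0],[[0,-0.1,11.5],0],[[0,-0.1,11.7],0],[[0,-0.1,11.7],0],[[0,-0.1,11.7],0]]'; python3 to.py 682 128 103
```

```text
clock: 19.3
eef_pos: [682.1, 128.4, 106.5]
tool_rot: [0.001, -0.701, 0.713, -0.0]
force: [-1.6, -0.2, 6.3]
finger_gap: 0.6
finger_force: 3.1
from [682.1 128.4 106.5] yaw -1.589 shift cm [0.04 0.01 0.35] twist 0 t 19.3 F [-1.6 -0.2  6.3] gap 0.6
```

```bash
python3 -m handwheel '[[[0,0,0.2],0],[[0,0,0.4],0],[[0,0,0.4],0],[[0,0,0.4],0]]'; python3 -m handwheel '[[[0,0,-1],0],[[0,0,-4],0],[[0,0,-8],0],[[0,0,-13],0],[[-0,0,-14],0],[[0,0,-14],0],[[0,0,-14],0],[[0,0,-14],0]]'; python3 - <<'E'
from h import *
g=grab('side');f=grab('top')
a=cv2.resize(f['pixels'][140:260,215:315],None,fx=4,fy=4,interpolation=cv2.INTER_CUBIC)
b=cv2.resize(g['pixels'][150:270,300:400],None,fx=4,fy=4,interpolation=cv2.INTER_CUBIC)
cv2.imwrite('pics/g6.png',np.hstack([a,b])[...,::-1])
C=cloud(g);w=g['pixels'].astype(int)
m=(C[...,2]>35)&(C[...,2]<60)&(C[...,0]>500)&(C[...,0]<630)&(np.abs(C[...,1]-135)<40)&(w[...,0]-w[...,2]>40)
p=C[m];print('fin',len(p),p.min(0),p.max(0))
E
```

```text
clock: 19.8
eef_pos: [682.2, 128.4, 106.2]
tool_rot: [0.001, -0.701, 0.713, -0.001]
force: [-6.9, -0.5, 18.3]
finger_gap: 0.5
finger_force: 8.9
clock: 20.8
eef_pos: [681.2, 128.3, 239.5]
tool_rot: [-0.001, -0.701, 0.714, 0.001]
force: [-0.2, -0.5, 0.2]
finger_gap: 0.4
finger_force: 0.0
fin 110 [557.59531441 128.66055436  35.10503934] [601.25332246 142.15049976  56.9015385 ]
```

View pics/g6.png

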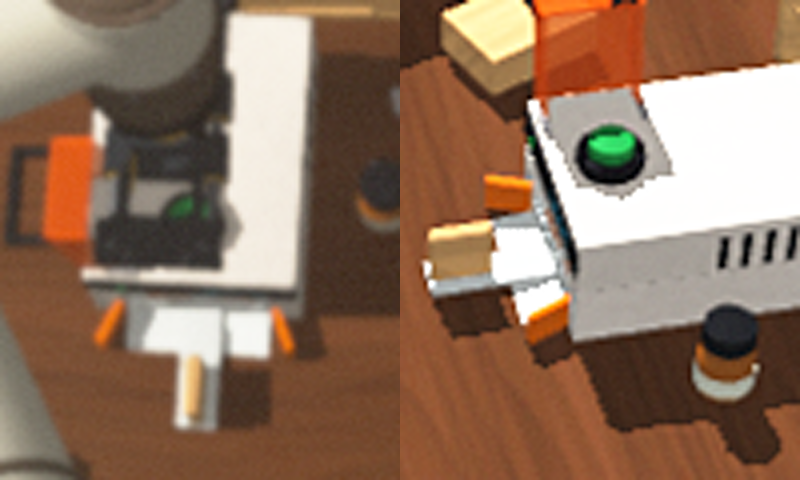

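The button bottomed out at 18 N and is now released and lit. The guard is up at (45,195), the tray is home with its fin at (193,385), and the robot is clear of everything.

```bash
python3 -c "
from plant import sign_off;print(sign_off())"
```

```text
the job is handed in; nothing more can be done
None
```

Job handed in at about 21 s with no verdict returned: the tray measured home, the guard is over and staying up, the start button was pressed to its stop and released, and the robot is clear; the copper was last seen in place just before the tray entered the slot.

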